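# Swap which spice jar stands open

### The arm

A 7-joint arm with a two-finger parallel gripper is mounted at the origin on a cart in front of the work surface, level with it; the furniture and walls round the work are solid. World frame = base frame: x ahead of the robot, y to its left, z up, the work surface at z = 0. Lengths are in m, angles in degrees, forces in N, time in s.
With the tool pointing down it reaches from about 0.425 to 0.825 m from the base axis. Payload 3.6 kg.
Tool frame: the origin (TCP) lies at the very end of the fingers, on their centre line; the grasp point (between the pads) lies 19 mm behind it; z points along the fingers, y is the line along which they close (so a half turn about z gives the same grasp; the last joint's range is limited). The gripper opens to 85 mm and grips with 20 to 120 N. Pads are 22 mm wide; open, the fingers measure 114 mm over their backs; the gripper's body (76 mm by 85 mm) begins 54 mm behind the grasp point. The pads swing forward as they close: fully open they stand 13 mm farther back than shut.
Start: joints at [71.133, 35.231, -0.722, 81.555, 0.464, 63.22, -2.315], TCP at [0.194, -0.62, 0.231] pointing down, gripper open.
Joint ranges: [-178.69, 178.69], [-17.37, 117.87], [-77.05, 75.6], [15.02, 138.74], [-78.02, 258.01], [0.78, 113.62], [-162.83, 162.83]. Speed limits (degrees/s): [159.86, 159.86, 180, 180, 180, 180, 180].

### API

Orientations are given as [roll, pitch, yaw] about the fixed x, y, z axes, in that order (R = Rz(yaw) Ry(pitch) Rx(roll)).
In Python, from bench import ctrl, cams, workorder gives the robot as it stands. The module is installed in compiled form; this text tells all that it offers.
- The arm moves only by the tool play_rows, never from a script. Its argument "rows" is a list of rows, each a list of 4 numbers: the shift along the tool's x, y, z as a fraction of full scale, then the turn about the tool's z as a fraction of full scale. In form: [[x, y, z, spin], ...]. A call has 1 to 8 rows; each row shifts and turns the commanded pose from where the row before left it, along the tool's axes as they then stand; what a row does not reach is not made up. Full scale, the value 1, is 0.05 m for a shift and 0.12 rad for a turn. A row lasts 1/10 s, in which the tool goes at most 50 mm and 8.59 degrees, less where a joint would pass 70% of its speed; a pose out of reach is approached as far as the arm can. A call with a number of a shift or a turn outside -1 to 1 is refused whole. A call with a gripper value outside its range is refused whole. "hand" is the opening, from 0 (shut) to 1 (fully open), set as the call begins (left out, the last holds). The fingers move at their own pace and stop on an object; "grip_force" is the grip in N (left out, the last holds). Time passes only in rows, so rows that do not move let the fingers close. It gives the time, the measured TCP pose, the force, the opening and the grip force at its end, in the units of the state.
- ctrl.read_state(): the state, without advancing time (a new reading comes with each control period).
- cams.read_camera(name): name is "side" or "top" or "wrist"; returns a dict with "frame" (480x640x3 uint8, blue, green, red), "z_map" (480x640 float32, m along the optical axis (not along the pixel's ray), 0 where there is no reading), "intrinsics" (3x3 intrinsics, pixels), "dist_coeffs" ([k1, k2, p1, p2, k3] as OpenCV has them; the pictures are not rectified), "eye" and "rotation" of the camera in the world. Camera axes: x right, y up, looking along -z (the intrinsics and any distortion apply to the point x, -y, -z); pixel columns grow to the right and rows downward; lengths in m; the calibration is good to about 2 mm. A picture is of the moment at which its call begins.
- workorder.job_done(): hands the job in; it is judged then, once.
The state is a dict: "t": time; "q": joint angles; "joint_velocities": joint speeds; "effort": joint torques, N m; "tool_pos": TCP position; "ee_rot": TCP orientation; "force": force on the tool from outside, world axes, zero at the start; "moment": the same for the moment, N m; "gripper_width": opening from 0.0 (shut) to 1.0 (fully open); "grip_force": force on a finger pad.
Only numpy, scipy, OpenCV 4.12 (cv2) and the standard library are available. Lean on these libraries where they do the work, as an engineer would, in place of code of your own. Each camera call takes 0.05 s, during which the arm holds its last target. There are 200 camera calls.

### The job

The green and yellow spices are done with and the red one comes next: press the caps of the green jar and the yellow jar down until they snap fully shut, and flip the cap of the red jar wide open so that it stays open by itself. Leave all three jars standing down in their rack, and do not disturb the mug and the garlic next to it.

Things in the scene. Friction and masses are not known exactly. Their poses are not given: they have to be found in the camera images.
- rack: wooden rack, 72 x 224 x 58 mm, fixed to the worktop. Origin: centre of its underside. Its x axis points to its back, where the caps' hinges are (about the robot's left; yaw 1.2 to 1.7), y along its length, z up. Three square pockets in a row at y = -74, 0, +74 mm; floor 8 mm, rails 50 mm, end walls 58 mm above the worktop. Which jar stands in which changes
- red_jar: loose square clear jar of red-brown spice with a red flip cap: 50 x 50 mm, 103 mm tall to the hinge, 117 mm with its cap shut, 0.36 to 0.55 kg. Origin: centre of its underside, on the pocket floor, 1 mm free all round; axes along the rack's: x to the back, where the hinge is; z up. Lifting the lip with over 3.5 N lifts the jar
- red_cap (a joint): red cap, starts snapped shut. 0 = shut, 2.1 = thrown right back (stop); positive lifts its front up and back. Sprung over centre: above 1.15 rad it goes open by itself to about 1.8, below it falls to 0.4-0.5 and stops ajar. From there press about 3 N on its front edge to push it over a snap bead at 0.17 rad; then it snaps home. Prying the shut cap up takes about 2 N at the lip
- red_hinge (a point): middle of the hinge line of the red cap, at x +27, z +103 mm in the jar's frame, parallel to the jar's y axis. The cap is a flat plate 50 x 50 mm that reaches from 2 to 52 mm in front of the hinge and, shut, from 1 to 14 mm above it; the axes are the jar's
- red_lip (a point): middle of the free end of the red cap's thumb lip; turns with the cap. Lip: 30 mm wide, 5 mm thick, stands out 18 mm from the cap's front, slants up by 0.42 rad; its end is 70 mm from the hinge line, and with the cap shut 42 mm in front of the jar's axis and 117.5 mm above its underside. Below the lip the space in front of the jar is free down to the rack
- green_jar: loose square clear jar of dull green spice with a green flip cap: 50 x 50 mm, 103 mm tall to the hinge, 117 mm with its cap shut, 0.36 to 0.55 kg. Origin: centre of its underside, on the pocket floor, 1 mm free all round; axes along the rack's: x to the back, where the hinge is; z up. Lifting the lip with over 3.5 N lifts the jar
- green_cap (a joint): green cap, starts wide open (1.8 to 2.1). 0 = shut, 2.1 = thrown right back (stop); positive lifts its front up and back. Sprung over centre: above 1.15 rad it goes open by itself to about 1.8, below it falls to 0.4-0.5 and stops ajar. From there press about 3 N on its front edge to push it over a snap bead at 0.17 rad; then it snaps home. Prying the shut cap up takes about 2 N at the lip
- green_hinge (a point): middle of the hinge line of the green cap, at x +27, z +103 mm in the jar's frame, parallel to the jar's y axis. The cap is a flat plate 50 x 50 mm that reaches from 2 to 52 mm in front of the hinge and, shut, from 1 to 14 mm above it; the axes are the jar's
- green_lip (a point): middle of the free end of the green cap's thumb lip; turns with the cap. Lip: 30 mm wide, 5 mm thick, stands out 18 mm from the cap's front, slants up by 0.42 rad; its end is 70 mm from the hinge line, and with the cap shut 42 mm in front of the jar's axis and 117.5 mm above its underside. Below the lip the space in front of the jar is free down to the rack
- yellow_jar: loose square clear jar of ochre spice with a yellow flip cap: 50 x 50 mm, 103 mm tall to the hinge, 117 mm with its cap shut, 0.36 to 0.55 kg. Origin: centre of its underside, on the pocket floor, 1 mm free all round; axes along the rack's: x to the back, where the hinge is; z up. Lifting the lip with over 3.5 N lifts the jar
- yellow_cap (a joint): yellow cap, starts ajar (0.33 to 0.46). 0 = shut, 2.1 = thrown right back (stop); positive lifts its front up and back. Sprung over centre: above 1.15 rad it goes open by itself to about 1.8, below it falls to 0.4-0.5 and stops ajar. From there press about 3 N on its front edge to push it over a snap bead at 0.17 rad; then it snaps home. Prying the shut cap up takes about 2 N at the lip
- yellow_hinge (a point): middle of the hinge line of the yellow cap, at x +27, z +103 mm in the jar's frame, parallel to the jar's y axis. The cap is a flat plate 50 x 50 mm that reaches from 2 to 52 mm in front of the hinge and, shut, from 1 to 14 mm above it; the axes are the jar's
- yellow_lip (a point): middle of the free end of the yellow cap's thumb lip; turns with the cap. Lip: 30 mm wide, 5 mm thick, stands out 18 mm from the cap's front, slants up by 0.42 rad; its end is 70 mm from the hinge line, and with the cap shut 42 mm in front of the jar's axis and 117.5 mm above its underside. Below the lip the space in front of the jar is free down to the rack
- mug: orange mug, 81 x 113 x 101 mm, loose, behind the rack, on the hinge side, its middle 155 to 175 mm from the rack's. Origin: middle of its underside. To be left alone
- garlic: garlic bulb, 60 x 57 x 58 mm, loose, in front of the rack, on the lips' side, 140 to 170 mm from the rack's middle. Origin: middle of its underside. To be left alone
There are look-alikes about, which are no part of the job. Leave any pink or turquoise look-alike of the green_jar alone.

How it is judged:
By the outcome, as a careful person would: the job done as asked, in the order asked, and still so for the second after the job is handed in, with the robot touching nothing.
It also fails if it takes over 67 s, if anything falls off the work surface, if the arm or the gripper's body presses on something with over 40 N, if the wrist force passes 120 N, or if a joint passes its speed limit or range.

## Working session

There is one attempt and no reset: what is moved stays moved. The work goes in short steps, Python scripts to look and compute and a tool call to move; the robot and the scene stay as the last step left them, time stands still between calls to the robot, and variables do not carry over. Pictures are saved under pics/ and viewed, at most 10 in all, crops included, and the job is handed in when it is done.

Besides the shell and the picture viewer there is one more tool, called after ">>>" by a JSON object that holds its "name" and its "arguments". play_rows: Moves the arm, as the interface text tells. Its arguments: {"type":"object","properties":{"rows":{"type":"array"},"hand":{"type":"number"},"grip_force":{"type":"number"}},"required":["rows"]}

```bash
mkdir -p pics
cat > h.py <<'E'
import numpy as np, cv2
from bench import ctrl, cams
def shot(n):
    c=cams.read_camera(n); return c
def world(c,mask=None):
    K=np.array(c["intrinsics"]);d=np.array(c["dist_coeffs"]);z=c["z_map"]
    v,u=np.nonzero((z>0) if mask is None else (mask&(z>0)))
    p=cv2.undistortPoints(np.stack([u,v],1).astype(np.float64)[:,None],K,d)[:,0]
    zz=z[v,u]; P=np.stack([p[:,0]*zz,-p[:,1]*zz,-zz],1)
    return P@np.array(c["rotation"]).T+np.array(c["eye"]),u,v
E
python3 - <<'E'
from h import *
print(ctrl.read_state())
a=[]
for n in("top","side"):
    c=shot(n); cv2.imwrite(f"pics/{n}0.png",c["frame"]); np.save(f"{n}0.npy",c,allow_pickle=True); print(n,c["eye"],c["rotation"])
E
```

```text
{'t': 0.0, 'q': array([71.13232928, 35.29086189, -0.72097   , 81.64268298,  0.46362009,
       63.21894182, -2.31525557]), 'joint_velocities': array([ 0.00939561,  0.00271292,  0.06644951, -0.00349884,  0.01767576,
       -0.01032791,  0.04651492]), 'effort': array([-1.83971465e-04, -4.69217920e+01,  2.59239748e-01, -1.71037120e+01,
        1.00191822e-02,  9.51608294e-03,  2.19997332e-05]), 'tool_pos': array([ 0.19359044, -0.61969047,  0.23011211]), 'ee_rot': array([-1.79850415e+02,  2.87048278e-03,  1.73508932e+01]), 'force': array([ 0.21433915, -0.14315254,  0.11685125]), 'moment': array([-0.04088749,  0.00099946, -0.01788371]), 'grip_force': 0.0, 'gripper_width': 0.9982884230618272}
top [0.43759529 0.06671218 1.15746974] [  6.69794333  -1.29856865 -88.28944526]
side [ 0.4078308  -0.53034638  0.82796533] [ 40.06269701  -0.55042055 -12.41993863]
```

```bash
sed -i 's/^import numpy as np, cv2/import numpy as np, cv2\nfrom scipy.spatial.transform import Rotation as Ro/; s/np.array(c\["rotation"\]).T/Ro.from_euler("xyz",c["rotation"],degrees=True).as_matrix().T/' h.py
python3 - <<'E'
from h import *
for n in("top","side"):
    c=np.load(f"{n}0.npy",allow_pickle=True).item(); P,u,v=world(c)
    print(n,np.percentile(P[:,2],[1,10,50,90]))
E
```

```text
top [-0.90767077 -0.89504623  0.00482571  0.21565404]
side [-0.90018242 -0.12375239  0.01963461  0.28470281]
```

View pics/top0.png

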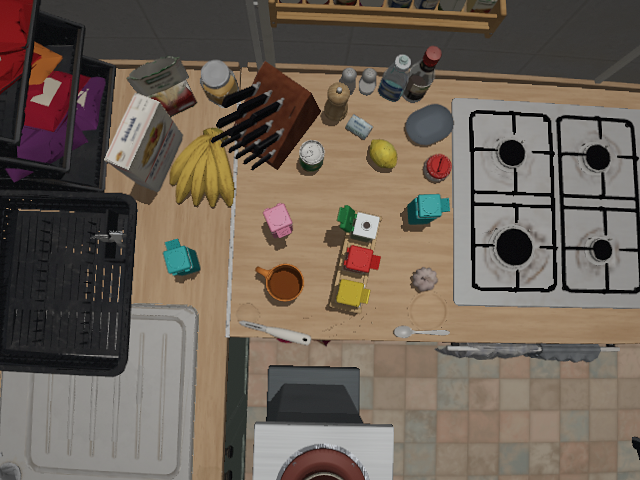

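View pics/side0.png

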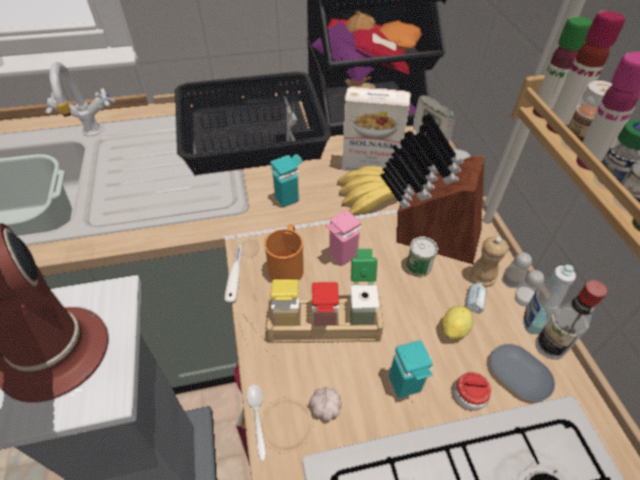

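The top view shows the rack at (358,262). Green is at the far end (366,226), its cap thrown back at (347,219). Red is in the middle (361,260) and yellow is near (352,293). The lips point right (−y). The mug is at (285,282), the garlic at (424,279) and the turquoise look-alike at (428,208). Next I'll measure these.

Run:
```python
from h import *
for n in("top","side"):
    c=np.load(f"{n}0.npy",allow_pickle=True).item(); P,u,v=world(c)
    hsv=cv2.cvtColor(c["frame"],cv2.COLOR_BGR2HSV)[v,u].astype(int); H,S,V=hsv.T
    roi=(P[:,2]>-.05)&(P[:,2]<.25)
    if n=="top": roi&=(u>240)&(u<460)&(v>190)&(v<315)
    else: roi&=(u>240)&(u<440)&(v>205)&(v<425)
    def rep(nm,m,lo,hi):
        q=P[roi&m&(P[:,2]>lo)&(P[:,2]<hi)]
        if len(q)<8: print(nm,len(q));return
        r=cv2.minAreaRect((q[:,:2]*1000).astype(np.float32))
        print(n,nm,len(q),"mean",q.mean(0).round(4),"z",np.percentile(q[:,2],[2,50,98]).round(4),"rect",np.round(r[0],1),np.round(r[1],1),round(r[2],1))
    rep("red",((H<6)|(H>174))&(S>180),.11,.16)
    rep("yellow",(H>24)&(H<33)&(S>150),.11,.2)
    rep("green",(H>45)&(H<75)&(S>130),.05,.2)
    w=(S<130)
    rep("rackrail",(H>8)&(H<28)&(S<170),.044,.054)
    rep("racktop",(H>8)&(H<28)&(S<170),.054,.062)
    rep("white",(S<40)&(V>150),.09,.13)
    rep("turq",(H>80)&(H<100)&(S>130),.10,.2)
    rep("pink",((H>160)&(S<170)&(S>60)),.05,.2)
    rep("mug",((H>5)&(H<14)&(S>170)),.03,.15)
    if n=="top":
        g=P[(abs(u-424)<12)&(abs(v-279)<12)&(P[:,2]>.015)]; print("garlic",g.mean(0),g.max(0),g.min(0))
    t=P[roi&(P[:,2]<.01)&(P[:,2]>-.01)]; print("table",np.median(t[:,2]))
```

```text
top red 356 mean [ 0.5196 -0.0668  0.1236] z [0.1129 0.124  0.1284] rect [521.8 -63.8] [70.4 49.5] 78.2
top yellow 625 mean [ 0.4506 -0.0428  0.1363] z [0.1248 0.1364 0.1503] rect [450.2 -44.6] [60.8 47.5] 78.3
top green 331 mean [ 0.6029 -0.0269  0.1484] z [0.1121 0.1545 0.17  ] rect [603.2 -27.9] [39.6 47.3] 78.4
top rackrail 843 mean [ 0.5135 -0.0582  0.0488] z [0.0445 0.0488 0.0531] rect [531.4 -53.7] [306.8 222.4] 40.5
top racktop 230 mean [ 0.4657 -0.0522  0.0572] z [0.0544 0.057  0.0612] rect [ 507.5 -121.2] [195.5 225.5] 76.5
top white 468 mean [ 0.5945 -0.0724  0.1106] z [0.1069 0.1106 0.1143] rect [524.1 -58.8] [ 48.8 195.9] 79.0
top turq 622 mean [ 0.6427 -0.2125  0.1164] z [0.1047 0.1169 0.1212] rect [ 643.4 -215.1] [48.5 70.5] 4.8
top pink 678 mean [0.5991 0.1144 0.1149] z [0.0803 0.1165 0.1208] rect [562.3  65. ] [200.8  61.1] 51.2
top mug 1044 mean [0.4718 0.1011 0.0454] z [0.0313 0.0359 0.1009] rect [468.  107.9] [75.3 99. ] 5.6
garlic [ 0.48748717 -0.21759647  0.03758749] [ 0.51384954 -0.19435201  0.06011259] [ 0.46271274 -0.24450348  0.01760523]
table -0.00022237318
[... 204 characters left out ...]
2 -14.6] [184.   39.1] 11.4
side rackrail 1616 mean [ 0.5235 -0.0624  0.0493] z [0.0444 0.0494 0.0535] rect [610. -50.] [369.  406.1] 89.2
side racktop 533 mean [ 0.5211 -0.0278  0.0581] z [0.0543 0.0584 0.0618] rect [559.6  30.5] [436.5 298.7] 41.7
side white 830 mean [ 0.5814 -0.0699  0.1104] z [0.096  0.1114 0.1174] rect [620.8 -56.6] [266.  305.2] 49.4
side turq 839 mean [ 0.64   -0.2158  0.1179] z [0.1139 0.118  0.1208] rect [ 640.6 -217.6] [46.3 63.8] 2.4
side pink 880 mean [0.5993 0.107  0.0978] z [0.0522 0.1149 0.1202] rect [596.5 113.6] [65.7 51.8] 25.7
side mug 601 mean [0.5116 0.1016 0.0635] z [0.0328 0.0605 0.1193] rect [623.1  93.3] [ 81.3 383.6] 88.6
table 0.0008222639133843024
```

Fit: the rack yaw is about 78.4°, with the red jar's axis at about (0.523, −0.056). Green is at Y = −74 and yellow at Y = +74, and the white rim and yellow cap agree with this. I'll raise the tool and spin it so its x axis lines up with the rack's x.

>>> {"name": "play_rows", "arguments": {"rows": [[0, 0, -0.2, -1], [0, 0, -0.2, -1], [0, 0, -0.2, -1], [0, 0, -0.2, -1], [0, 0, -0.2, -1], [0, 0, 0, -1], [0, 0, 0, -1], [0, 0, 0, -1]], "hand": 0, "grip_force": 20}}

```text
t: 0.9
tool_pos: [0.1936, -0.6201, 0.2807]
ee_rot: [-179.9, -0.1, 72.6]
force: [0.2, -0.3, -0.6]
gripper_width: 0.003
grip_force: 0.0
```

>>> {"name": "play_rows", "arguments": {"rows": [[0, 0, 0, -0.9], [0, 0, 0, 0]]}}

```text
t: 1.1
tool_pos: [0.1935, -0.6201, 0.2806]
ee_rot: [-180.0, -0.1, 78.5]
force: [0.4, 0.7, 1.0]
gripper_width: -0.001
grip_force: 0.0
```

```bash
cat >> h.py <<'E'
C=np.array([.5234,-.056]); YAW=78.4
def rk():
    s=ctrl.read_state(); a=np.radians(YAW); d=s["tool_pos"][:2]-C
    X=np.array([np.cos(a),np.sin(a)]);Y=np.array([-X[1],X[0]])
    print("t",round(s["t"],2),"X,Y,z mm",(np.array([d@X,d@Y,s["tool_pos"][2]])*1000).round(1),"yaw",s["ee_rot"].round(2),"F",s["force"].round(2),"g",s["gripper_width"])
E
python3 -c "
from h import *
rk();print(ctrl.read_state()['q'])"
```

```text
t 1.1 X,Y,z mm [-619.   209.8  280.6] yaw [-1.7997e+02 -9.0000e-02  7.8520e+01] F [0.45 0.73 0.99] g -0.0006813566141007306
[ 79.94882985  33.95057286 -16.62046772  76.9003792    9.72441385
  70.62389532  51.29614718]
```

>>> {"name": "play_rows", "arguments": {"rows": [[0.8, 0.33, 0, 0], [0.8, 0.33, 0, 0], [0.8, 0.33, 0, 0], [0.8, 0.33, 0, 0], [0.8, 0.33, 0, 0], [0.8, 0.33, 0, 0], [0.8, 0.33, 0, 0], [0.8, 0.33, 0, 0]]}}

```text
t: 1.9
tool_pos: [0.3874, -0.3314, 0.2813]
ee_rot: [-180.0, -0.0, 78.4]
force: [0.4, -1.1, 0.7]
gripper_width: -0.001
grip_force: 0.0
```

>>> {"name": "play_rows", "arguments": {"rows": [[0.8, 0.33, 0, 0], [0.8, 0.33, 0, 0], [0.8, 0.33, 0, 0], [0.8, 0.33, 0, 0], [0.8, 0.25, 0, 0], [0, 0, 0, 0], [0, 0, 0, 0]]}}

```text
t: 2.6
tool_pos: [0.5036, -0.1514, 0.2811]
ee_rot: [-180.0, 0.0, 78.6]
force: [0.3, 0.4, -0.4]
gripper_width: -0.002
grip_force: 0.0
```

Run:
```python
from h import *
rk()
c=shot("wrist"); np.save("w1.npy",c,allow_pickle=True); cv2.imwrite("pics/w1.png",c["frame"]); print(c["eye"],c["rotation"])
```

```text
t 2.6 X,Y,z mm [-9.740e+01  2.000e-01  2.811e+02] yaw [-179.96    0.     78.61] F [ 0.3   0.43 -0.36] g -0.0016741451982637161
[ 0.52100255 -0.071006    0.42427907] [-18.60652498   0.07007515 -11.42551672]
```

View pics/w1.png

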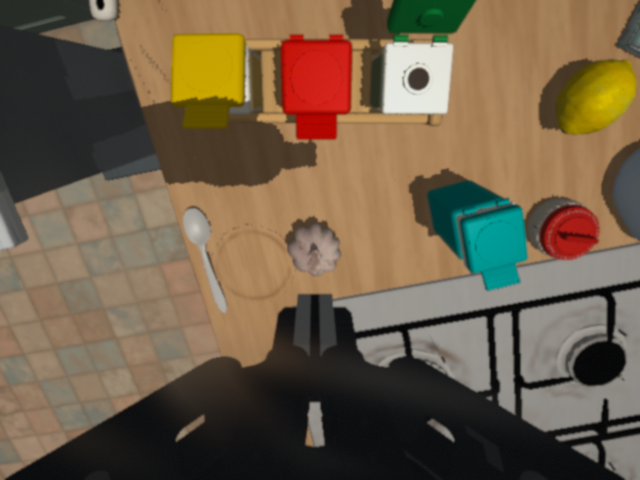

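The wrist view shows the rack aligned with the tool. The red cap at (316,75) is in the same column as the fingers (316,320), green's rim is at (417,78) and yellow's ajar cap is at (208,70). I'll refine the rack frame from this depth image.

Run:
```python
from h import *
c=np.load("w1.npy",allow_pickle=True).item(); P,u,v=world(c)
H,S,V=cv2.cvtColor(c["frame"],cv2.COLOR_BGR2HSV)[v,u].astype(int).T
a=np.radians(YAW);X=np.array([np.cos(a),np.sin(a)]);Y=np.array([-X[1],X[0]])
d=P[:,:2]-C; Q=np.stack([d@X,d@Y,P[:,2]],1)*1000
def rep(n,m):
    q=Q[m];r=cv2.minAreaRect(q[:,:2].astype(np.float32))
    print(n,len(q),np.percentile(q,[1,50,99],axis=0).round(1).tolist(),np.round(r[0],1),np.round(r[1],1),round(r[2],1))
R=((H<6)|(H>174))&(S>180)&(P[:,2]>.11)&(P[:,2]<.14)&(u<400)
rep("redplate",R&(v<114));rep("redlip",R&(v>118))
rep("yel",(H>24)&(H<33)&(S>150)&(P[:,2]>.1)&(u<260))
rep("white",(S<40)&(V>150)&(u>380)&(u<455)&(v<115)&(P[:,2]>.09))
rep("green",(H>45)&(H<75)&(S>130)&(u<480)&(v<50))
t=(P[:,2]<.03)&(P[:,2]>-.03)&(u>350)&(u<420)&(v>130)&(v<170); print(np.median(Q[t],axis=0))
```

```text
redplate 5201 [[-25.3, -24.8, 114.1], [0.1, -1.3, 125.5], [26.0, 22.5, 127.5]] [ 1.  -1.1] [53.  48.8] 0.2
redlip 797 [[-42.8, -15.9, 121.7], [-35.8, -1.5, 125.6], [-29.6, 12.3, 128.9]] [-36.5  -1.4] [13.9 29.1] 0.3
yel 5856 [[-32.1, 48.5, 125.9], [-1.0, 71.3, 137.4], [25.6, 95.0, 151.6]] [-3.5 72. ] [60.2 48.2] 0.2
white 4263 [[-25.4, -98.9, 109.4], [-0.2, -74.1, 111.3], [22.7, -51.4, 114.4]] [ -1.1 -75.3] [49.  48.9] 0.2
green 2564 [[24.6, -96.9, 113.4], [36.1, -72.5, 136.9], [42.6, -50.3, 151.4]] [ 33.7 -73.8] [48.1 19.2] 89.5
[-66.35129398 -73.65509571   0.37480534]
```

>>> {"name": "play_rows", "arguments": {"rows": [[0.75, 0.3, 0, 0], [0.75, 0.3, 0, 0], [0.75, 0.3, 0, 0], [0.75, 0.3, 0, 0], [0.82, 0.33, 0, 0], [0, 0, 0.6, 0], [0, 0, 0.8, 0], [0, 0, 0.6, 0]]}}

```text
t: 3.45
tool_pos: [0.6155, 0.0167, 0.1789]
ee_rot: [-179.9, 0.1, 78.3]
force: [-0.0, -0.1, 0.3]
gripper_width: -0.001
grip_force: 0.0
```

>>> {"name": "play_rows", "arguments": {"rows": [[0, 0, 0.6, 0], [0, 0, 0, 0], [-0.1, 0, 0, 0], [-0.1, 0, 0, 0], [-0.1, 0, 0, 0], [-0.1, 0, 0, 0]]}}

```text
t: 4.05
tool_pos: [0.6133, -0.0006, 0.1531]
ee_rot: [179.8, -0.1, 78.5]
force: [0.9, 1.1, 0.8]
gripper_width: -0.001
grip_force: 0.5
```

```bash
python3 -c "
from h import *
rk()"
```

```text
t 4.05 X,Y,z mm [ 72.4 -76.9 153.1] yaw [ 1.7981e+02 -7.0000e-02  7.8500e+01] F [0.93 1.12 0.76] g -0.0008309375446839907
```

>>> {"name": "play_rows", "arguments": {"rows": [[-0.12, 0, 0, 0], [-0.12, 0, 0, 0], [-0.12, 0, 0, 0], [-0.12, 0, 0, 0], [-0.12, 0, 0, 0]]}}

```text
t: 4.55
tool_pos: [0.6063, -0.0299, 0.1513]
ee_rot: [-180.0, -0.0, 78.5]
force: [0.4, 2.3, 0.5]
gripper_width: 0.003
grip_force: 0.3
```

>>> {"name": "play_rows", "arguments": {"rows": [[-0.12, 0, 0, 0], [-0.12, 0, 0, 0], [-0.12, 0, 0, 0], [-0.12, 0, 0, 0], [-0.12, 0, 0, 0], [0, 0, 0, 0]]}}

```text
t: 5.15
tool_pos: [0.6, -0.061, 0.1511]
ee_rot: [-180.0, 0.1, 78.4]
force: [-0.8, -0.6, -0.5]
gripper_width: 0.003
grip_force: 0.0
```

```bash
python3 -c "
from h import *
rk(); c=shot('side'); cv2.imwrite('pics/s2.png',cv2.resize(c['frame'][200:420,220:460],None,fx=2.4,fy=2.4))"
```

```text
t 5.15 X,Y,z mm [ 10.5 -76.1 151.1] yaw [-1.7997e+02  9.0000e-02  7.8410e+01] F [-0.84 -0.62 -0.51] g 0.002861656029805283
```

View pics/s2.png

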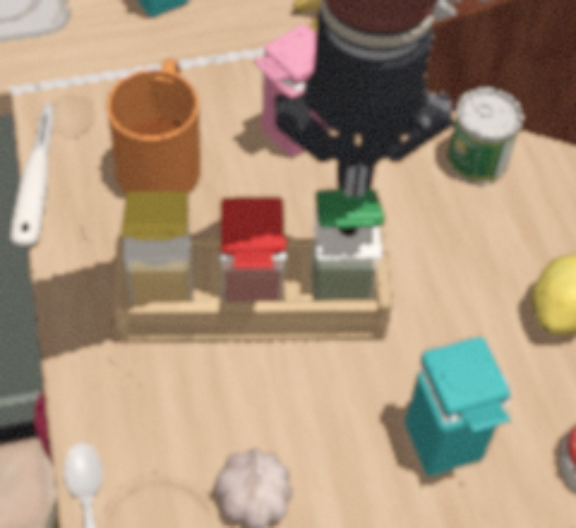

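The green cap has fallen to ajar. Now I'll go over its front edge and press down.

>>> {"name": "play_rows", "arguments": {"rows": [[0, 0, -0.5, 0], [-0.28, 0, 0, 0], [-0.28, 0, 0, 0], [0, 0, 0.4, 0], [0, 0, 0.2, 0], [0, 0, 0.1, 0], [0, 0, 0.1, 0], [0, 0, 0.1, 0]]}}

```text
t: 6.0
tool_pos: [0.595, -0.0865, 0.1312]
ee_rot: [180.0, -0.0, 78.5]
force: [0.2, -0.2, -0.6]
gripper_width: -0.001
grip_force: 0.0
```

>>> {"name": "play_rows", "arguments": {"rows": [[0, 0, 0.06, 0], [0, 0, 0.06, 0], [0, 0, 0.06, 0], [0, 0, 0, 0]]}}

```text
t: 6.4
tool_pos: [0.5958, -0.0861, 0.1248]
ee_rot: [179.9, 0.0, 78.6]
force: [-4.0, -0.9, 11.0]
gripper_width: -0.001
grip_force: 5.8
```

```bash
python3 -c "
from h import *
rk()"
```

```text
t 6.4 X,Y,z mm [-15.  -77.  124.8] yaw [1.7986e+02 1.0000e-02 7.8560e+01] F [-4.01 -0.94 11.02] g -0.000569192489487318
```

11 N at z = 125 mm means it is fully shut. Next, yellow.

>>> {"name": "play_rows", "arguments": {"rows": [[0, 0, -0.6, 0], [0, 0, -0.6, 0], [0, -0.75, 0, 0], [0, -0.75, 0, 0], [0, -0.75, 0, 0], [0, -0.7, 0, 0], [0, 0, 0.5, 0], [0, 0, 0.3, 0]]}}

```text
t: 7.2
tool_pos: [0.4492, -0.0569, 0.1421]
ee_rot: [180.0, 0.0, 78.6]
force: [-1.1, -2.1, 6.4]
gripper_width: -0.002
grip_force: 3.3
```

>>> {"name": "play_rows", "arguments": {"rows": [[0, 0, 0.1, 0], [0, 0, 0.1, 0], [0, 0, 0.1, 0], [0, 0, 0.06, 0], [0, 0, 0.06, 0], [0, 0, 0.04, 0], [0, 0, 0, 0]]}}

```text
t: 7.9
tool_pos: [0.4526, -0.0576, 0.1239]
ee_rot: [179.6, 0.1, 78.5]
force: [-7.5, -2.0, 35.1]
gripper_width: -0.004
grip_force: 17.6
```

```bash
python3 -c "
from h import *
rk()"
```

```text
t 7.9 X,Y,z mm [-15.8  69.1 123.9] yaw [1.7964e+02 1.3000e-01 7.8530e+01] F [-7.52 -1.99 35.12] g -0.003907622347600751
```

Yellow is shut at z = 124 mm. I'll back off, move over the red lip with the gripper open to about 50 mm, and descend around it.

>>> {"name": "play_rows", "arguments": {"rows": [[0, 0, -0.5, 0], [0, 0, -0.6, 0], [-0.22, 0.35, 0, 0], [-0.22, 0.35, 0, 0], [0, 0.35, 0, 0], [0, 0.35, 0, 0]]}}

```text
t: 8.5
tool_pos: [0.5153, -0.0932, 0.1745]
ee_rot: [180.0, -0.0, 78.5]
force: [0.4, 0.7, -0.2]
gripper_width: 0.003
grip_force: 0.0
```

>>> {"name": "play_rows", "arguments": {"rows": [[0, 0, 0, 0], [0, 0, 0, 0], [0, 0, 0, 0], [0, 0, 0, 0], [0, 0, 0, 0], [0, 0, 0, 0]], "hand": 0.6}}

```text
t: 9.1
tool_pos: [0.5143, -0.0925, 0.1745]
ee_rot: [-180.0, 0.0, 78.5]
force: [-0.2, 0.1, -0.5]
gripper_width: 0.601
grip_force: 0.0
```

Run:
```python
from h import *
rk()
c=shot("wrist"); cv2.imwrite("pics/w2.png",c["frame"])
c=shot("top"); P,u,v=world(c);H,S,V=cv2.cvtColor(c["frame"],cv2.COLOR_BGR2HSV)[v,u].astype(int).T
a=np.radians(YAW);X=np.array([np.cos(a),np.sin(a)]);Y=np.array([-X[1],X[0]]);d=P[:,:2]-C;Q=np.stack([d@X,d@Y,P[:,2]],1)*1000
for n,m in(("g",(H>45)&(H<75)&(S>130)),("y",(H>22)&(H<33)&(S>150))):
    q=Q[m&(abs(abs(Q[:,1])-74)<30)&(abs(Q[:,0])<70)&(Q[:,2]>100)];print(n,len(q),np.percentile(q,[2,50,98],axis=0).round(1).tolist() if len(q) else 0)
```

```text
t 9.1 X,Y,z mm [-37.6   1.6 174.5] yaw [-180.      0.     78.55] F [-0.15  0.07 -0.47] g 0.6007600630016887
g 245 [[-32.2, -96.8, 112.3], [-12.2, -73.7, 123.5], [25.6, -50.1, 128.8]]
y 700 [[-41.7, 50.9, 113.5], [-5.8, 74.1, 124.6], [24.7, 97.1, 128.9]]
```

View pics/w2.png

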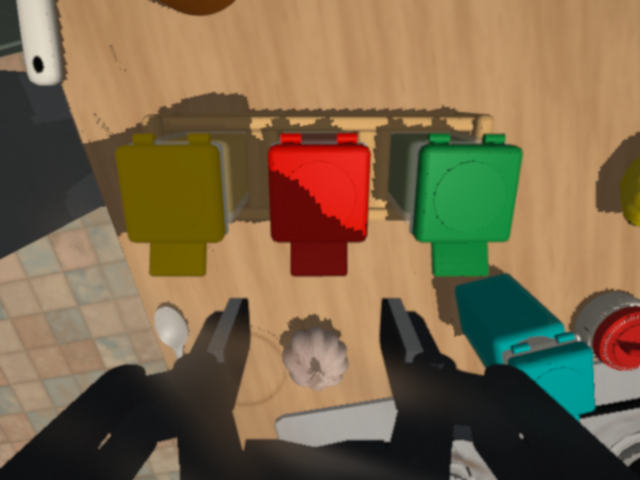

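Both caps now lie flat: yellow at (170,190), green at (467,195). The red lip is at (319,258), between the open fingers. I'll descend and grip it.

>>> {"name": "play_rows", "arguments": {"rows": [[0, 0.06, 0.3, 0], [0, 0, 0.4, 0], [0, 0, 0.3, 0], [0, 0, 0.25, 0], [0, 0, 0, 0]]}}

```text
t: 9.7
tool_pos: [0.5163, -0.0931, 0.1103]
ee_rot: [-179.8, 0.0, 78.5]
force: [-0.5, 0.3, 0.0]
gripper_width: 0.601
grip_force: 0.0
```

>>> {"name": "play_rows", "arguments": {"rows": [[0, 0, 0, 0], [0, 0, 0, 0], [0, 0, 0, 0], [0, 0, 0, 0], [0, 0, 0, 0]], "hand": 0.2, "grip_force": 25}}

```text
t: 10.2
tool_pos: [0.5175, -0.0933, 0.1124]
ee_rot: [180.0, 0.0, 78.5]
force: [-1.8, 0.0, 3.2]
gripper_width: 0.344
grip_force: 26.6
```

```bash
python3 -c "
from h import *
rk()"
```

```text
t 10.2 X,Y,z mm [-37.7  -1.8 112.4] yaw [1.7997e+02 1.0000e-02 7.8540e+01] F [-1.75  0.01  3.16] g 0.34448419350425447
```

>>> {"name": "play_rows", "arguments": {"rows": [[0.03, 0, -0.126, 0], [0.044, 0, -0.124, 0], [0.054, 0, -0.118, 0], [0, 0, 0, 0]]}}

```text
t: 10.6
tool_pos: [0.5191, -0.0866, 0.1309]
ee_rot: [179.9, 0.0, 78.6]
force: [-0.9, -0.8, -4.9]
gripper_width: 0.339
grip_force: 28.4
```

```bash
python3 -c "
from h import *
rk();c=shot('side'); cv2.imwrite('pics/s3.png',cv2.resize(c['frame'][240:380,240:420],None,fx=3.5,fy=3.5))"
```

```text
t 10.6 X,Y,z mm [-30.9  -1.9 130.9] yaw [179.95   0.    78.59] F [-0.88 -0.84 -4.93] g 0.339256934179892
```

View pics/s3.png

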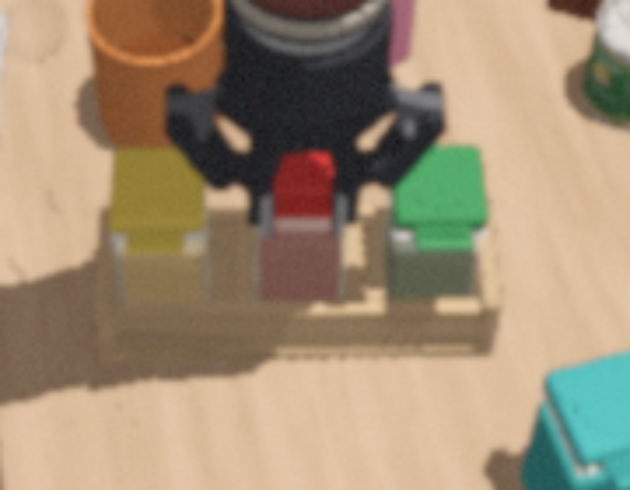

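The red body looks raised relative to its neighbours: its upper edge is at row 222 against about 250, and the force is 4.9 N. The jar may be lifting with its cap still shut, so I'll measure the cap's tilt.

```bash
cat >> h.py <<'E'
def red(cam,save=None,lo=.1):
    c=shot(cam); P,u,v=world(c);H,S,V=cv2.cvtColor(c["frame"],cv2.COLOR_BGR2HSV)[v,u].astype(int).T
    if save: cv2.imwrite(save,c["frame"])
    a=np.radians(YAW);X=np.array([np.cos(a),np.sin(a)]);Y=np.array([-X[1],X[0]]);d=P[:,:2]-C;Q=np.stack([d@X,d@Y,P[:,2]],1)*1000
    q=Q[((H<6)|(H>174))&(S>170)&(abs(Q[:,1])<30)&(abs(Q[:,0])<90)&(Q[:,2]>lo*1000)]
    print(cam,len(q))
    for x in range(-60,90,10):
        s=q[(q[:,0]>=x)&(q[:,0]<x+10)]
        if len(s)>5: print(x+5,len(s),np.percentile(s[:,2],[10,50,90]).round(1))
E
python3 -c "
from h import *
red('wrist');red('top')"
```

```text
wrist 22798
-35 1109 [144.4 145.8 146.8]
-25 2477 [139.2 141.7 144.2]
-15 2612 [141.2 142.1 142.9]
-5 3610 [140.6 141.6 142.5]
5 3817 [139.5 140.6 141.5]
15 4027 [138.3 139.5 140.5]
25 4513 [135.4 137.9 139.1]
35 633 [124.5 125.9 127.1]
top 490
-15 28 [139.9 141.3 142.7]
-5 103 [138.5 140.5 143.2]
5 121 [137.4 139.8 142.9]
15 112 [135.7 138.1 140.8]
25 113 [133.7 137.  139.5]
35 13 [123.6 125.4 128.3]
```

Confirmed: the cap is still shut and the jar is lifted about 14 mm, still in its pocket, because the pinch locks the lip against rotation. I'll set it back down and let go. Then I'll press the closed fingers horizontally against the lip end, so the jar jams in its pocket and friction lifts the lip.

>>> {"name": "play_rows", "arguments": {"rows": [[-0.054, 0, 0.118, 0], [-0.044, 0, 0.124, 0], [-0.03, 0, 0.126, 0], [0, 0, 0, 0]]}}

```text
t: 11.15
tool_pos: [0.5174, -0.0941, 0.1118]
ee_rot: [-180.0, 0.1, 78.5]
force: [-2.0, -0.2, 3.2]
gripper_width: 0.336
grip_force: 26.7
```

>>> {"name": "play_rows", "arguments": {"rows": [[0, 0, 0, 0], [0, 0, 0, 0], [0, 0, 0, 0], [0, 0, 0, 0]], "hand": 0.55}}

```text
t: 11.55
tool_pos: [0.5182, -0.0934, 0.112]
ee_rot: [179.9, -0.0, 78.5]
force: [2.1, -1.6, 1.0]
gripper_width: 0.55
grip_force: 0.6
```

```bash
python3 -c "
from h import *
rk();red('wrist')"
```

```text
t 11.55 X,Y,z mm [-37.7  -2.4 112. ] yaw [ 1.7992e+02 -1.0000e-02  7.8540e+01] F [ 2.07 -1.56  0.99] g 0.549935733879075
wrist 23465
-45 336 [127.1 127.8 128.5]
-35 2384 [123.3 125.4 127.5]
-25 2178 [122.  125.3 126.3]
-15 3465 [125.1 126.  126.8]
-5 3795 [125.  126.  126.8]
5 4100 [125.  125.9 126.8]
15 4422 [124.7 125.7 126.5]
25 2785 [113.4 122.9 125.3]
```

The jar is seated again. I'll back off to the front and close the fingers.

>>> {"name": "play_rows", "arguments": {"rows": [[-0.25, 0, 0, 0], [-0.3, 0, 0, 0], [0, 0, 0, 0]]}}

```text
t: 11.9
tool_pos: [0.5107, -0.124, 0.1114]
ee_rot: [-179.9, 0.1, 78.2]
force: [-0.2, -0.5, -0.5]
gripper_width: 0.551
grip_force: 0.0
```

>>> {"name": "play_rows", "arguments": {"rows": [[0, 0, 0, 0], [0, 0, 0, 0], [0, 0, 0, 0], [0, 0, 0, 0], [0, 0, 0, 0], [0.12, 0, 0, 0], [0, 0, 0, 0]], "hand": 0}}

```text
t: 12.6
tool_pos: [0.5136, -0.1128, 0.112]
ee_rot: [180.0, -0.1, 78.6]
force: [-0.5, -0.1, 0.5]
gripper_width: 0.001
grip_force: 0.0
```

>>> {"name": "play_rows", "arguments": {"rows": [[0.06, 0, 0, 0], [0.06, 0, 0, 0], [0, 0, 0, 0]]}}

```text
t: 12.9
tool_pos: [0.5146, -0.1083, 0.112]
ee_rot: [180.0, 0.0, 78.6]
force: [-0.0, -1.1, 0.8]
gripper_width: -0.001
grip_force: 0.7
```

```bash
python3 -c "
from h import *
rk()"
```

```text
t 12.9 X,Y,z mm [-53.   -1.9 112. ] yaw [1.7998e+02 2.0000e-02 7.8570e+01] F [-0.03 -1.12  0.82] g -0.0011015619343176344
```

>>> {"name": "play_rows", "arguments": {"rows": [[0.05, 0, 0, 0], [0, 0, 0, 0]]}}

```text
t: 13.1
tool_pos: [0.5149, -0.1063, 0.1119]
ee_rot: [180.0, 0.0, 78.5]
force: [-0.2, -2.0, 1.4]
gripper_width: 0.003
grip_force: 1.0
```

>>> {"name": "play_rows", "arguments": {"rows": [[0.01, 0, -0.06, 0], [0.01, 0, -0.06, 0], [0, 0, 0, 0]]}}

```text
t: 13.4
tool_pos: [0.5147, -0.1055, 0.118]
ee_rot: [-180.0, 0.0, 78.5]
force: [-0.4, -2.6, 0.1]
gripper_width: 0.001
grip_force: 1.5
```

```bash
python3 -c "
from h import *
rk();red('wrist')"
```

```text
t 13.4 X,Y,z mm [-50.2  -1.4 118. ] yaw [-1.7996e+02  5.0000e-02  7.8520e+01] F [-0.36 -2.62  0.1 ] g 0.0009625465478199397
wrist 24587
-35 1691 [128.7 130.3 131.7]
-25 2146 [124.3 126.3 128.3]
-15 3525 [127.  127.9 128.7]
-5 3957 [126.6 127.6 128.5]
5 4218 [126.  127.1 128. ]
15 4473 [125.3 126.4 127.3]
25 4157 [122.4 125.2 126.3]
35 420 [112.6 113.7 114.7]
```

>>> {"name": "play_rows", "arguments": {"rows": [[0.05, 0, 0, 0], [0.03, 0, -0.04, 0], [0.01, 0, -0.06, 0], [0, 0, 0, 0]]}}

```text
t: 13.85
tool_pos: [0.5151, -0.1036, 0.1231]
ee_rot: [-179.9, 0.3, 78.4]
force: [-1.2, -7.3, 1.8]
gripper_width: 0.003
grip_force: 3.7
```

```bash
python3 -c "
from h import *
rk();red('wrist')"
```

```text
t 13.85 X,Y,z mm [-48.3  -1.4 123.1] yaw [-179.94    0.26   78.42] F [-1.2  -7.28  1.83] g 0.003187195553681023
wrist 23661
-35 1263 [133.8 135.5 136.6]
-25 2459 [128.3 131.1 133.7]
-15 3089 [130.2 131.2 132. ]
-5 3901 [129.3 130.3 131.3]
5 4072 [127.9 129.  130.1]
15 4230 [126.4 127.6 128.7]
25 4208 [123.8 125.9 127.1]
35 439 [112.5 113.6 114.6]
```

It's working: the cap is tilting (about 0.12 rad) while the hinge stays low. Continue.

>>> {"name": "play_rows", "arguments": {"rows": [[0.02, 0, -0.06, 0], [0.03, 0, -0.06, 0], [0.03, 0, -0.06, 0], [0, 0, 0, 0]]}}

```text
t: 14.3
tool_pos: [0.516, -0.0998, 0.1326]
ee_rot: [-180.0, 0.3, 78.4]
force: [-3.4, -6.7, 4.9]
gripper_width: -0.0
grip_force: 3.9
```

```bash
python3 -c "
from h import *
rk();red('wrist')"
```

```text
t 14.3 X,Y,z mm [-44.4  -1.6 132.6] yaw [-179.97    0.28   78.42] F [-3.35 -6.68  4.89] g -0.00010916897001060806
wrist 21725
-35 284 [144.5 145.3 146. ]
-25 2672 [138.2 141.8 145.1]
-15 2714 [135.7 137.5 138.5]
-5 3777 [134.7 136.2 137.5]
5 3845 [131.8 133.3 134.8]
15 3899 [128.7 130.4 131.9]
25 3950 [125.4 127.2 128.8]
35 584 [112.7 122.  125.1]
```

>>> {"name": "play_rows", "arguments": {"rows": [[0.08, 0, -0.06, 0], [0.08, 0, -0.06, 0], [0.1, 0, -0.06, 0], [0.1, 0, -0.06, 0], [0, 0, 0, 0]]}}

```text
t: 14.85
tool_pos: [0.5197, -0.0875, 0.1459]
ee_rot: [179.9, 0.7, 78.1]
force: [-2.0, -6.3, 5.3]
gripper_width: -0.001
grip_force: 3.2
```

```bash
python3 -c "
from h import *
rk();red('wrist')"
```

```text
t 14.85 X,Y,z mm [-31.6  -2.7 145.9] yaw [179.89   0.67  78.13] F [-1.96 -6.26  5.25] g -0.0007161974385826019
wrist 18746
-25 9 [159.8 160.1 160.8]
-15 2711 [154.2 158.9 162.5]
-5 3174 [148.6 149.8 151.3]
5 3982 [142.6 145.5 148.1]
15 3762 [135.9 138.8 141.6]
25 3562 [128.9 131.8 134.8]
35 1546 [124.5 126.6 128.3]
```

>>> {"name": "play_rows", "arguments": {"rows": [[0.12, 0, -0.06, 0], [0.12, 0, -0.06, 0], [0.12, 0, -0.04, 0], [0.12, 0, -0.02, 0], [0.12, 0, 0, 0], [0.12, 0, 0, 0], [0, 0, 0, 0]]}}

```text
t: 15.6
tool_pos: [0.5278, -0.0429, 0.1534]
ee_rot: [180.0, 0.0, 78.6]
force: [-2.3, -2.0, 5.4]
gripper_width: -0.002
grip_force: 7.0
```

```bash
python3 -c "
from h import *
rk();red('wrist')"
```

```text
t 15.6 X,Y,z mm [ 13.7  -1.6 153.4] yaw [1.7998e+02 4.0000e-02 7.8640e+01] F [-2.34 -1.95  5.42] g -0.002145047438397068
wrist 9659
25 222 [162.4 163.3 164. ]
35 6764 [149.2 162.8 181.1]
45 2673 [122.2 133.4 143.4]
```

>>> {"name": "play_rows", "arguments": {"rows": [[0.12, 0, 0, 0], [0.12, 0, 0, 0], [0, 0, 0, 0]]}}

```text
t: 15.95
tool_pos: [0.5302, -0.0347, 0.1555]
ee_rot: [179.9, 0.4, 78.5]
force: [-5.7, -6.9, 18.9]
gripper_width: -0.001
grip_force: 13.9
```

```bash
python3 -c "
from h import *
rk();red('wrist','pics/w3.png')"
```

```text
t 15.95 X,Y,z mm [ 22.2  -2.4 155.5] yaw [179.9    0.36  78.48] F [-5.68 -6.86 18.9 ] g -0.0008230470142295967
wrist 7199
35 472 [161.5 162.5 163.3]
45 6727 [128.5 158.2 179.4]
```

View pics/w3.png

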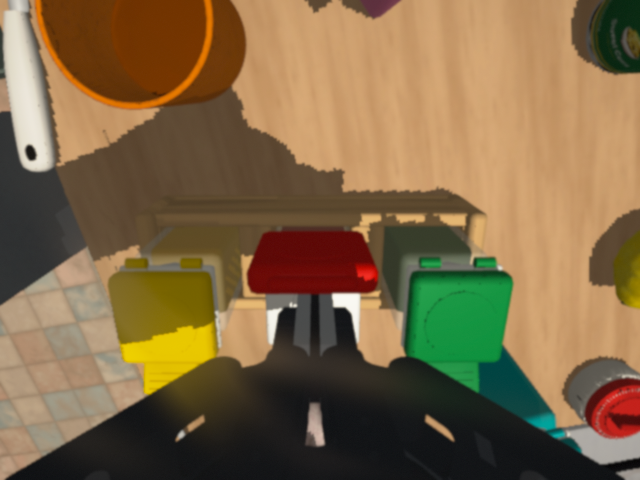

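The red cap is at about vertical (X≈41 outer face), past the over-centre angle. I'll back away and check that it stays open.

>>> {"name": "play_rows", "arguments": {"rows": [[-0.15, 0, 0, 0], [-0.4, 0, 0, 0], [-0.5, 0, -0.2, 0], [-0.5, 0, -0.6, 0], [-0.5, 0, -0.8, 0], [0, 0, -0.8, 0], [0, 0, 0, 0]]}}

```text
t: 16.7
tool_pos: [0.513, -0.1323, 0.278]
ee_rot: [179.3, -0.1, 78.5]
force: [0.8, 1.3, 0.6]
gripper_width: -0.0
grip_force: 0.0
```

```bash
python3 -c "
from h import *
rk();red('wrist','pics/w4.png');red('top','pics/t4.png')
c=shot('wrist');P,u,v=world(c);f=c['frame'];H,S,V=cv2.cvtColor(f,cv2.COLOR_BGR2HSV)[v,u].astype(int).T
for n,m in (('y',(H>22)&(H<33)&(S>150)),('g',(H>45)&(H<75)&(S>130))):
    q=P[m&(P[:,2]>.116)&(P[:,2]<.2)&(P[:,0]<.64)&(P[:,0]>.4)&(P[:,1]<.0)];print(n,len(q),np.percentile(q,[2,50,98],axis=0).round(4))
"
```

```text
t 16.7 X,Y,z mm [-76.8  -5.2 278. ] yaw [ 1.7933e+02 -6.0000e-02  7.8470e+01] F [0.81 1.33 0.62] g -0.0002545946658468154
wrist 4427
25 573 [114.  123.2 139.4]
35 1676 [136.2 151.1 160.3]
45 1616 [159.8 165.  171.9]
55 562 [173.8 175.3 176.5]
top 278
25 41 [112.  118.7 138.7]
35 95 [138.1 153.5 160.7]
45 108 [157.6 162.4 170.9]
55 33 [173.3 174.5 178. ]
y 6139 [[ 0.4289 -0.0819  0.1213]
 [ 0.4516 -0.047   0.1255]
 [ 0.4769 -0.0189  0.1277]]
g 5931 [[ 0.5722 -0.1103  0.1215]
 [ 0.5941 -0.0755  0.1254]
 [ 0.6194 -0.0479  0.1275]]
```

View pics/w4.png

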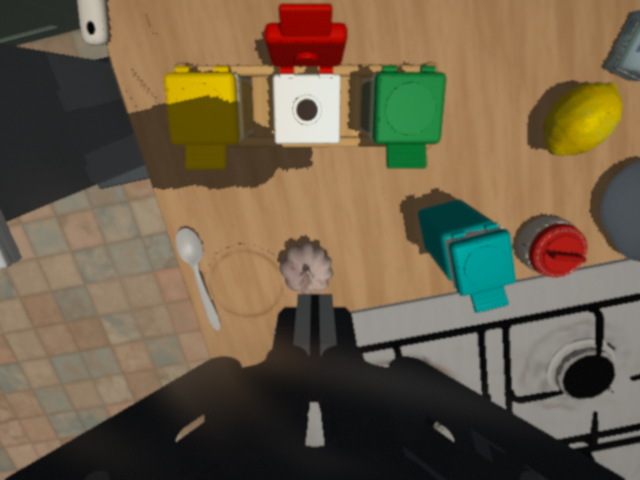

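The red cap is wide open (305,40), and yellow and green are flat at 125 mm. One last check is that the red jar's rim is seated (about 111 mm) and that the mug and garlic haven't moved.

Run:
```python
from h import *
c=shot("wrist");P,u,v=world(c);H,S,V=cv2.cvtColor(c["frame"],cv2.COLOR_BGR2HSV)[v,u].astype(int).T
q=P[(S<40)&(V>150)&(u>275)&(u<340)&(v>75)&(v<142)];print(np.median(q,axis=0))
A=np.c_[q[:,:2]-C,np.ones(len(q))];print("slopes",np.linalg.lstsq(A,q[:,2],rcond=None)[0])
for m in((H>22)&(H<33)&(S>150)&(u<245)&(v<140)&(v>75),(H>45)&(H<75)&(S>130)&(u>375)&(v<140)&(v>75)):
    q=P[m&(P[:,2]>.115)];print(len(q),np.linalg.lstsq(np.c_[q[:,:2]-q[:,:2].mean(0),np.ones(len(q))],q[:,2],rcond=None)[0])
a=np.load("top0.npy",allow_pickle=True).item()["frame"];b=shot("top")["frame"]
for n,(x,y,w) in dict(mug=(285,282,24),garlic=(424,279,18),pink=(278,220,22),turq=(428,208,22)).items():
    print(n,np.median(cv2.absdiff(a,b)[y-w:y+w,x-w:x+w]))
rk()
```

```text
[ 0.52052493 -0.05622248  0.11137814]
slopes [ 0.00508379 -0.00178239  0.1115096 ]
4508 [-0.01340593  0.00379576  0.12560357]
4456 [0.01502799 0.0008512  0.12549133]
mug 12.0
garlic 88.0
pink 14.0
turq 14.0
t 16.95 X,Y,z mm [-76.9  -0.8 271.2] yaw [-1.798e+02 -3.000e-02  7.862e+01] F [ 0.15 -0.29  0.11] g -0.0015921456278870942
```

```bash
python3 -c "
from bench import workorder
print(workorder.job_done())"
```

```text
the job is handed in; nothing more can be done
None
```

I handed the job in at about 17 s: the green and yellow caps are pressed fully shut, the red cap stands wide open by itself, and all three jars are seated in the rack. The first try at red lifted its jar about 14 mm in its pocket before I set it back. The mug and garlic were never touched, though the arm hid the garlic in the final top-view check.

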